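Snap the spacer tube into its spring clips

TASK

Draw the aluminium spacer tube out of the cabinet by the end that pokes out, lay it down on the open bench, let go, and take it again by the middle. Then snap it sideways into the empty pair of spring clips, fully home in both clips and sticking out evenly at both ends, and let go. Do not drop the tube, leave the other tube in its clips, and do not push the other things about.

Things in the scene. Friction and masses are not known exactly. Their poses are not given: they have to be found in the camera images.
- tube_center (a point): centre of the loose aluminium spacer tube, 32 mm outside diameter, 180 mm long, about 0.16 kg; own x is its axis. It starts lying on the cabinet's floor board (12 mm thick: centre 28 mm above the bench), roughly square to the front, about 60 mm of it poking out through the open half; the rest is under the cabinet's top. Lying on the bench its centre is 16 mm up; it can roll
- cabinet: low rain-stained pine cabinet fixed on the bench, 420 mm (own x) by 145 mm (own y) by 125 mm high, origin under its centre; the open front faces its own -y, 72.5 mm from the origin. The half of the front towards its own -x is open; the other half is covered by clear acrylic sliding panels that need not be moved
- clips_a_seat (a point): the EMPTY pair of spring clips: the point midway between them where a tube's centre lies when fully home, 44 mm above the bench; own x is the seated tube's axis, own z up. C-shaped steel clips open upwards, 16 mm wide, centred 66 mm either side of this point along own x (116 mm free between them), flared lips up to 20 mm above this point, mouth 27 mm wide
- clips_a: green-painted batten, 200 mm (own x) by 46 mm by 18 mm high, fixed to the bench, that carries the empty clips; origin under its centre. The tube is pressed straight down through the clips' mouths: they spread and snap shut over it, 10 to 15 N for both together
- clips_b_seat (a point): the same point of the other, identical pair of clips, which already holds the second spacer tube
- tube_b_center (a point): centre of the second aluminium spacer tube, same size, clipped in the other pair of clips; to be left there
- sleeve: white ceramic bearing sleeve, 46 mm diameter, 70 mm high, standing in the cabinet behind the acrylic; origin under its centre
- sprocket: worn steel sprocket, 104 mm diameter, 22 mm high, lying flat in the cabinet behind the acrylic; origin under its centre
- cap: orange feeder hopper cap, 132 mm diameter, 60 mm high, lying on top of the cabinet; origin under its centre
- tin: small white tin with a blue band, 68 mm diameter, 62 mm high, standing on the bench; origin under its centre
- wrench: steel wrench 190 mm long lying flat on the bench behind the clips; own x runs along it
There are look-alikes about, which are no part of the job. What is shaped like the part that bears tube_center but purple is not meant.

How it is judged (in metres and radians):
On the way:
1. the tube has been laid flat on the bench, out of the cabinet, and let go (height (world z) of tube_center below 0.021 m and angle between tube_center's own x axis and vertical between 1.5 and 1.64 rad and contact force between the fingers and tube below 0.1 N), for 0.2 s.
At the end, for the whole second after the job is handed in: the loose tube is released and at rest in the formerly empty clips: centre within 12 mm of the mid-point along the axis, 4 mm sideways, 3 mm above and 4 mm below of fully home, axis within 0.05 rad; the other tube still in its clips (within 12 mm) (x of tube_center in the frame of clips_a_seat between -0.012 and 0.012 m and y of tube_center in the frame of clips_a_seat between -0.004 and 0.004 m and z of tube_center in the frame of clips_a_seat between -0.004 and 0.003 m and angle between the x axis of tube_center and the x axis of clips_a_seat, either way round below 0.05 rad and linear speed of tube below 0.02 m/s and contact force between the fingers and tube below 0.1 N and distance between tube_b_center and clips_b_seat below 0.012 m); the robot touches nothing.
It fails at once if the tube is let go while its centre is more than 80 mm above the bench (height (world z) of tube_center above 0.08 m and contact force between the fingers and tube below 0.05 N).
It fails at once if the other tube is moved by more than 12 mm (distance of tube_b_center from where it was at the start of the episode above 0.012 m).
It fails at once if the sleeve, sprocket, cap, tin or wrench is pushed more than 30 mm (distance of any of sleeve, sprocket, cap, tin, wrench from where it was at the start of the episode above 0.03 m).
It also fails if it takes over 51 s, if anything falls off the work surface, if the arm or the gripper's body presses on something with over 40 N, if the wrist force passes 120 N, or if a joint passes its speed limit or range.

ROBOT

A 6-joint arm with a two-finger parallel gripper is mounted at the origin on the work surface. World frame = base frame: x ahead of the robot, y to its left, z up, the work surface at z = 0. Lengths are in mm, angles in rad, forces in N, time in s.
With the tool pointing down it reaches from about 275 to 975 mm from the base axis. Payload 8.4 kg.
Tool frame: the origin (TCP) lies midway between the tips of the shut fingers; the grasp point (between the pads) lies bot.grip_point_offset behind it (bot.grip_point_offset is the distance from the TCP to the grasp point, in mm); z points along the fingers, x is the direction in which the jaws open and shut, and the axes are right-handed (so a half turn about z gives the same grasp; the last joint's range is limited). The gripper opens to 92 mm and grips with 3 to 60 N. Pads are 20 mm wide; open, the fingers measure 128 mm over their backs; the gripper's body (75 mm by 189 mm) begins 69 mm behind the grasp point.
Start: joints at [-1.214, 0.353, 1.633, -0, 1.155, -0.002], TCP at [219.468, -585.202, 214.583] pointing down, gripper open.
Joint ranges: [-2.63, 2.63], [-0.92, 2.1], [0.06, 2.66], [-1.3, 4.44], [0, 2.69], [-3.02, 3.02]. Speed limits (rad/s): [2.22, 2.22, 2.79, 3.14, 3.14, 3.14].

INTERFACE

Orientations are given as a 3x3 rotation matrix whose columns are the frame's x, y, z axes.
In Python, from plant import bot, hand, kin, status, cams, workorder gives the robot as it stands. Calls block until the motion is done:
- bot.reach(position, orientation): joint-space move of the TCP to a pose.
- bot.move_l(position, orientation=None, vel=150): straight line of the TCP; orientation=None keeps the orientation; vel is the mean speed in mm/s.
- bot.move_joints(angles): joint-space move.
- hand.grip(opening, squeeze=None): opening from 0.0 (shut) to 1.0 (fully open); squeeze is the grip in N (None keeps the last); returns when the fingers have stopped.
- bot.hold(seconds).
- kin.ik(position, orientation): joint angles nearest the present ones, or None.
- status.get_obs(): the state.
- cams.grab_frame(name): name is "side" or "top"; returns a dict with "color" (420x560x3 uint8, red, green, blue), "mtx" (3x3 intrinsics, pixels), "dist" ([k1, k2, p1, p2, k3] as OpenCV has them; the pictures are not rectified), "rvec" (rotation vector, rad) and "tvec" (3), from world to camera coordinates, as OpenCV has them. Camera axes: x right, y down, z forward; pixel columns grow to the right and rows downward; lengths in mm; the calibration is good to about 2 mm. A picture is of the moment at which its call begins. There is no depth.
A pose or a line that the arm cannot do raises bot.MotionError and nothing moves.
- workorder.job_done(): hands the job in, once; it reports no verdict.
Trained networks look in the newest picture that a camera, given by its name, has taken for a name from the list of things; names that differ only in an ending like _2 or _b are one class to them, and where a whole thing is asked for, a point or a joint stands for the part that bears it (a point fixed in the world has none). Each returns a list of dicts, best first, with "score" (0 to 1); they miss things now and then, are a little off and sometimes report something else, mostly with a low value. They report only what shows in the picture. A call takes as long as a camera call. They do not tell look-alikes from the thing itself.
- cams.look_for(target, camera): "box" ([left, top, right, bottom] in pixels, round what is visible of it).
The state is a dict: "t": time; "joint_pos": joint angles; "qd": joint speeds; "tau": joint torques, N m; "tcp_pos": TCP position; "ee_rot": TCP orientation; "force": force on the tool from outside, world axes, zero at the start; "torque": the same for the moment, N m; "grip_width": opening from 0.0 (shut) to 1.0 (fully open).
Only numpy, scipy, OpenCV 4.12 (cv2) and the standard library are available. Lean on these libraries where they do the work, as an engineer would, in place of code of your own. Each camera call takes 0.05 s, during which the arm holds its last target. There are 200 camera calls.

## Working session

There is one attempt and no reset: what is moved stays moved. The work goes in short steps, each a Python script; the robot and the scene stay as the last script left them, time stands still between calls to the robot, and variables do not carry over. Pictures are saved under pics/ and viewed, about 8 in all and at most 12, crops included, and the job is handed in when it is done.

```bash
ls; mkdir -p pics
python3 - <<'E'
from plant import bot, hand, kin, status, cams, workorder
import cv2
print(bot.grip_point_offset, status.get_obs()['t'])
for c in ("side","top"):
    f=cams.grab_frame(c); cv2.imwrite(f"pics/{c}0.png",f["color"][:,:,::-1])
    print(c,f["mtx"].tolist(),f["dist"],f["rvec"],f["tvec"])
    for n in ("tube_center","clips_a","clips_a_seat","cabinet","tin","wrench"):
        print(n,[(round(d["score"],2),[round(v) for v in d["box"]]) for d in cams.look_for(n,c)][:4])
E
```

```text
pics
18.700000000000003 0.0
side [[445.5292812169154, 0.0, 274.8493952123484], [0.0, 445.5292812169154, 213.63792534022846], [0.0, 0.0, 1.0]] [-0.10134036  0.          0.          0.          0.        ] [ 2.08920013 -0.74920675  0.38127971] [-368.29995683  309.65298408  593.6382545 ]
tube_center [(0.73, [121, 251, 220, 275]), (0.61, [170, 180, 224, 222])]
clips_a [(0.76, [244, 253, 348, 331])]
clips_a_seat [(0.82, [246, 252, 347, 330])]
cabinet [(0.73, [112, 118, 298, 235])]
tin [(0.8, [296, 172, 324, 211])]
wrench [(0.78, [362, 219, 438, 268])]
top [[491.98691553511435, 0.0, 279.0048343169707], [0.0, 491.98691553511435, 198.8052010301007], [0.0, 0.0, 1.0]] [-0.08894101  0.          0.          0.          0.        ] [ 2.12073482 -2.10511715  0.20497581] [  95.13889545  571.5191148  1085.07854664]
tube_center [(0.95, [226, 259, 280, 332])]
clips_a [(0.62, [330, 198, 360, 282])]
clips_a_seat [(0.93, [329, 199, 362, 284])]
cabinet [(0.68, [120, 94, 208, 294]), (0.57, [310, 123, 388, 142]), (0.15, [329, 198, 360, 281])]
tin [(0.58, [244, 128, 272, 160])]
wrench [(0.91, [311, 124, 389, 143])]
```

View pics/side0.png

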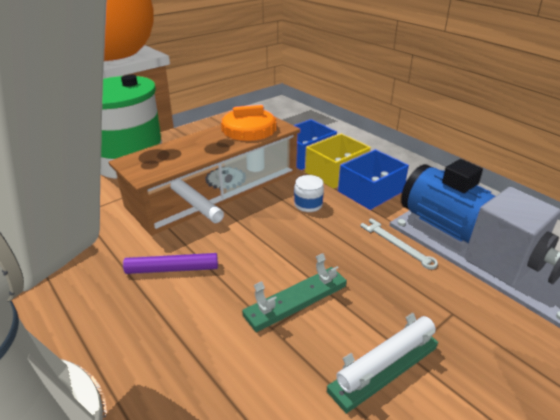

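View pics/top0.png

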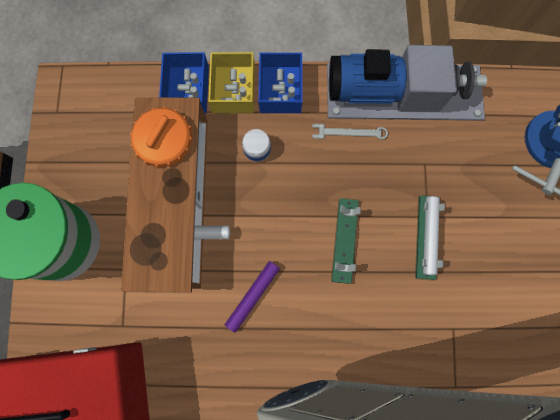

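The side view shows the loose tube poking out at about (175–220, 180–218) and the purple look-alike at (170, 263). The empty batten is at (246–347, 258–325), and the occupied one is at lower right. In the top view the tube is at (195–229, 232), the empty clips at (346, 240), and the tin at (257, 144), clear of the work. Next I segment both things and map them to the world.

```bash
cat > h.py <<'E'
import numpy as np, cv2
from plant import bot, hand, kin, status, cams, workorder
def plane(f,px,z):
    R=cv2.Rodrigues(f["rvec"])[0]; t=np.array(f["tvec"],float).reshape(3)
    u=cv2.undistortPoints(np.array(px,float).reshape(-1,1,2),f["mtx"],f["dist"]).reshape(-1,2)
    d=np.c_[u,np.ones(len(u))]@R; c=-R.T@t
    return c+d*((z-c[2])/d[:,2])[:,None]
def proj(f,P):
    return cv2.projectPoints(np.array(P,float).reshape(-1,3),f["rvec"],f["tvec"],f["mtx"],f["dist"])[0].reshape(-1,2)
def mask(f,box,lo,hi):
    l,t,r,b=box; m=np.zeros(f["color"].shape[:2],np.uint8)
    hsv=cv2.cvtColor(f["color"],cv2.COLOR_RGB2HSV)
    m[t:b,l:r]=cv2.inRange(hsv,lo,hi)[t:b,l:r]
    n,L,s,_=cv2.connectedComponentsWithStats(m)
    k=1+np.argmax(s[1:,4]); return (L==k).astype(np.uint8)
def R_down(a):  # tool x (jaw axis) at yaw a, z down
    x=np.array([np.cos(a),np.sin(a),0]); z=np.array([0,0,-1.]); return np.c_[x,np.cross(z,x),z]
E
python3 - <<'E'
from h import *
for c,gb,tb in (("top",(322,190,368,290),(205,220,240,246)),("side",(240,245,352,335),(168,175,226,225))):
    f=cams.grab_frame(c); C=-cv2.Rodrigues(f["rvec"])[0].T@np.array(f["tvec"]).reshape(3); print(c,"cam",C.round())
    m=mask(f,gb,(40,60,20),(95,255,200)); p=np.argwhere(m)[:,::-1]
    w=plane(f,p,18)[:,:2]
    print(" batten",[np.round(v,1) for v in cv2.minAreaRect(w.astype(np.float32))],"n",len(p), "mean",w.mean(0).round(1))
    m=mask(f,tb,(0,0,70),(179,70,255)); p=np.argwhere(m)[:,::-1]
    print(" tube bbox",p.min(0),p.max(0),len(p))
    w=plane(f,p,28)[:,:2]; print(" tube",[np.round(v,1) for v in cv2.minAreaRect(w.astype(np.float32))])
    im=f["color"][:,:,::-1].copy()
    if c=="top":
        cr=cv2.resize(im[190:290,190:370],None,fx=4.4,fy=4.4,interpolation=cv2.INTER_CUBIC)
        cv2.imwrite("pics/topcrop.png",cr)
        for n,q,z in (("cabfrontR",(198,282),125),("cabfrontL",(208,98),125),("clip1",(349,209),50),("clip2",(346,267),50),("tubeend",(229,233),28),("purple1",(231,325),16),("purple2",(274,267),16)): print(n,plane(f,q,z).round())
    else:
        cr=cv2.resize(im[170:340,110:360],None,fx=3.2,fy=3.2,interpolation=cv2.INTER_CUBIC)
        cv2.imwrite("pics/sidecrop.png",cr)
E
```

```text
top cam [ 343.   91. 1178.]
 batten [array([480.7, -57.7]), array([ 46.5, 199.5]), np.float64(84.0)] n 1295 mean [478.  -56.8]
 tube bbox [205 225] [229 239] 340
 tube [array([496. , 245.3]), array([33.3, 57.4]), np.float64(0.5)]
cabfrontR [[376. 269. 125.]]
cabfrontL [[792. 264. 125.]]
clip1 [[549. -64.  50.]]
clip2 [[415. -55.  50.]]
tubeend [[494. 217.  28.]]
purple1 [[282. 208.  16.]]
purple2 [[416. 110.  16.]]
side cam [  94. -468.  597.]
 batten [array([474.3, -63.7]), array([ 55.3, 202.4]), np.float64(83.9)] n 2138 mean [465. -66.]
 tube bbox [168 175] [225 223] 1480
 tube [array([495.3, 315.6]), array([206.1, 140.2]), np.float64(55.9)]
```

View pics/topcrop.png

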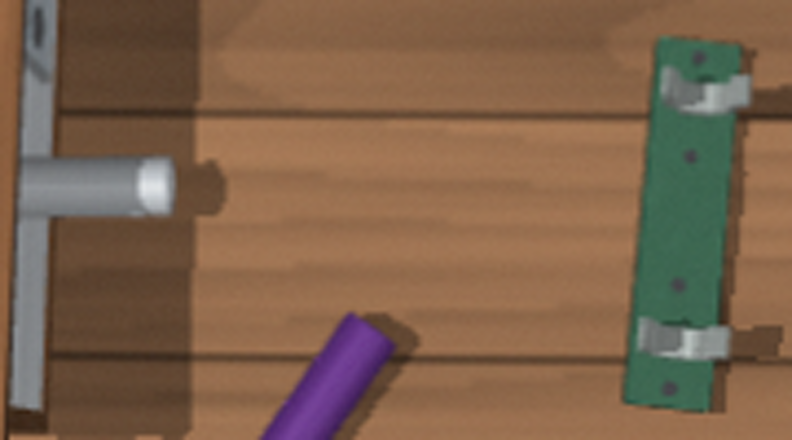

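View pics/sidecrop.png

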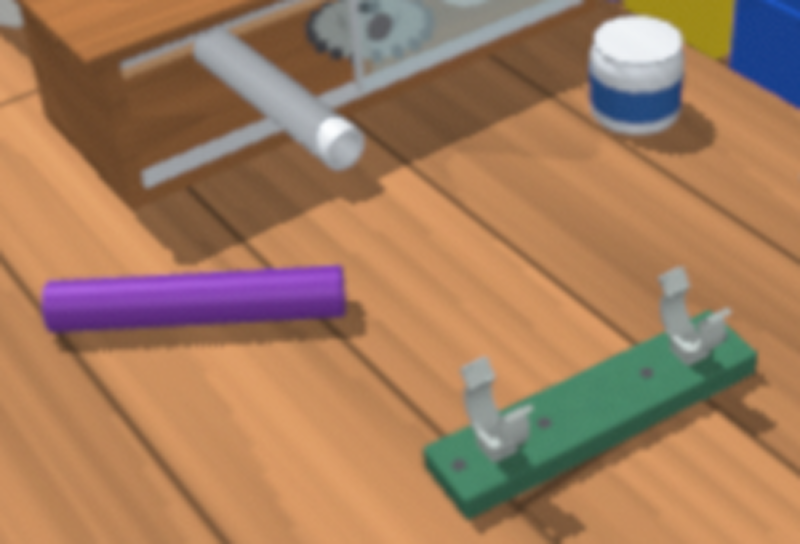

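The crops agree: the tube's free end is near (496, 217) with its axis along y, and the front plane is at y≈277. The purple tip lies at x<430. The empty clips are centred at about (480, −58) with yaw ≈ −6°. I'll grip the end with a 12° tilt so the gripper body stays clear of the cabinet.

```bash
cat >> h.py <<'E'
def R_tilt(a,t): # tool down, jaw along x (yaw a=0/pi), z leaning to +y by t
    return cv2.Rodrigues(np.array([t,0,0.]))[0]@R_down(a)
def tcp(g,R): return np.array(g,float)+R[:,2]*bot.grip_point_offset
def st():
    o=status.get_obs(); return "t %.1f tcp %s F %s w %.1fmm"%(o["t"],np.round(o["tcp_pos"],1),np.round(o["force"],1),o["grip_width"]*92)
E
python3 - <<'E'
from h import *
f=cams.grab_frame("top")
m=mask(f,(205,220,240,246),(0,0,70),(179,70,255)); cs=range(206,228)
w=plane(f,[(c,np.argwhere(m[:,c]).mean()) for c in cs],28)
k=np.polyfit(w[:,1],w[:,0],1); print("tube dx/dy",k[0].round(3),"x@233",np.polyval(k,233).round(1),"res",np.std(w[:,0]-np.polyval(k,w[:,1])).round(2))
m=mask(f,(322,190,368,290),(40,60,20),(95,255,200)); rs=range(208,278)
rs=[r for r in rs if not(203<=r<=218 or 258<=r<=276)]
w=plane(f,[(np.argwhere(m[r]).mean(),r) for r in rs],18); k=np.polyfit(w[:,0],w[:,1],1)
print("batten yaw",np.degrees(np.arctan(k[0])).round(2),"y@480",np.polyval(k,480.7).round(1))
print(status.get_obs()["ee_rot"].round(2).tolist() if hasattr(status.get_obs()["ee_rot"],'round') else status.get_obs()["ee_rot"])
for a in (0,np.pi):
    R=R_tilt(a,np.radians(12)); print("R z",R[:,2].round(2))
    for g in ((495.5,233,35),(495.5,233,120),(540,50,24)): 
        q=kin.ik(tcp(g,R),R); print(a,g,None if q is None else np.round(q,2))
for a in (84,-96):
    R=R_down(np.radians(a)); q=kin.ik(tcp((480.7,-57.7,50),R),R); print(a,None if q is None else np.round(q,2))
E
```

```text
tube dx/dy -0.036 x@233 497.1 res 0.43
batten yaw -5.87 y@480 -57.2
[[0.35, -0.94, -0.0], [-0.94, -0.35, 0.0], [-0.0, 0.0, -1.0]]
R z [ 0.    0.21 -0.98]
0 (495.5, 233, 35) [0.31 0.49 2.   0.35 0.62 0.03]
0 (495.5, 233, 120) [0.31 0.35 1.96 0.28 0.79 0.12]
0 (540, 50, 24) [-0.04  0.53  1.96  0.33  0.69 -0.3 ]
R z [ 0.    0.21 -0.98]
3.141592653589793 (495.5, 233, 35) None
3.141592653589793 (495.5, 233, 120) None
3.141592653589793 (540, 50, 24) [-0.04  0.53  1.96  0.33  0.69  2.84]
84 [-0.12  0.41  2.07 -0.    0.67 -1.59]
-96 [-0.12  0.41  2.07 -0.    0.67  1.55]
```

Run:
```python
from h import *
s=-0.036
R=cv2.Rodrigues(np.array([0,0,-np.arctan(s)]))[0]@R_tilt(0,np.radians(12))
hand.grip(0.62,50)
bot.reach(tcp((497,233,110),R),R)
bot.move_l(tcp((497,233,35),R),R,vel=120); print(st())
hand.grip(0,50); print(st())
f=cams.grab_frame("side"); cv2.imwrite("pics/grasp.png",cv2.resize(f["color"][100:300,80:360,::-1],None,fx=2.8,fy=2.8))
```

```text
t 5.3 tcp [497.3 237.   17.1] F [ 0.7 -0.4 -0.6] w 56.7mm
t 5.9 tcp [497.1 236.9  17. ] F [ 0.2 -1.5  1.1] w 30.9mm
```

View pics/grasp.png

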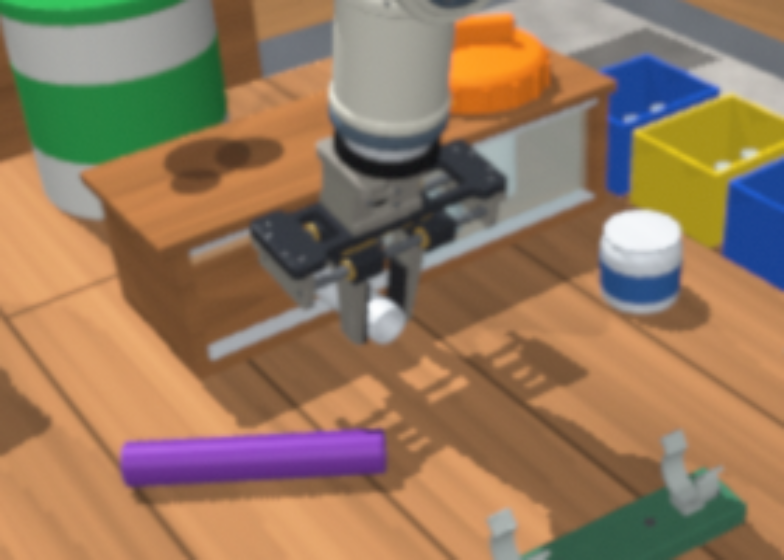

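The tube end is gripped at crop pixel (383, 320), measuring 31 mm wide, with the body clear of the cabinet. Next I draw it out and lay it down.

Run:
```python
from h import *
s=-0.036
o=status.get_obs(); R=np.array(o["ee_rot"]); p=np.array(o["tcp_pos"])
bot.move_l(p+[0,0,1.5],vel=40)
p=p+[-s*168,-168,1.5]; bot.move_l(p,vel=90); print(st())
p=p+[35,-22,0]; bot.move_l(p,vel=90)
for dz in (-8,-3.5,-1,-1,-1):
    p=p+[0,0,dz]; bot.move_l(p,vel=30); print(st())
    if status.get_obs()["force"][2]>6: break
f=cams.grab_frame("side"); cv2.imwrite("pics/lay.png",cv2.resize(f["color"][100:360,40:400,::-1],None,fx=2.2,fy=2.2))
```

```text
t 8.2 tcp [503.1  69.3  18.4] F [ 0.6  0.1 -1.8] w 31.0mm
t 9.2 tcp [537.8  47.1  10.1] F [ 0.2 -0.5 -1.2] w 31.2mm
t 9.5 tcp [538.   47.    6.8] F [-0.3 -0.7 -2.1] w 31.0mm
t 9.7 tcp [538.2  47.    5.9] F [ 0.3 -0.4 -1.2] w 30.9mm
t 10.0 tcp [538.3  46.9   5.2] F [-1.7 -0.9  3.6] w 30.9mm
t 10.2 tcp [538.4  46.9   5.1] F [-5.  -2.3 16.7] w 30.6mm
```

View pics/lay.png

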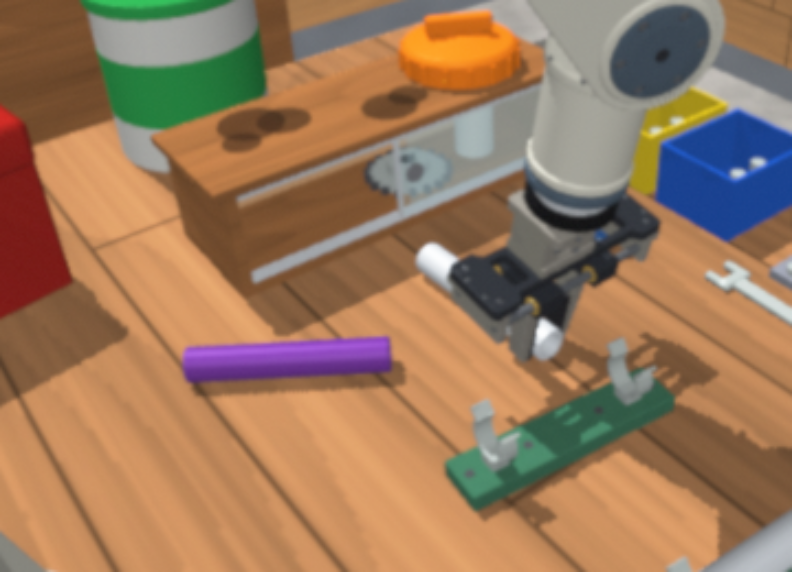

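The tube is out, lying from crop pixel (435, 262) to (548, 340), and bench contact shows in the force. I'll ease the load off, let go, retreat and measure.

Run:
```python
from h import *
o=status.get_obs(); p=np.array(o["tcp_pos"]); R=np.array(o["ee_rot"])
bot.move_l(p+[0,0,0.6],vel=20); print(st())
hand.grip(0.55); bot.hold(0.4); print(st())
bot.move_l(p+[0,0,0.6]-R[:,2]*70,vel=150)
q=list(status.get_obs()["joint_pos"]); q[0]-=0.5; bot.move_joints(q)
f=cams.grab_frame("top"); print([(round(d["score"],2),[round(v) for v in d["box"]]) for d in cams.look_for("tube_center","top")])
cv2.imwrite("pics/laid.png",f["color"][:,:,::-1]); 
cv2.imwrite("pics/laidc.png",cv2.resize(f["color"][180:300,190:370,::-1],None,fx=4.4,fy=4.4,interpolation=cv2.INTER_CUBIC)); print(st())
```

```text
t 10.5 tcp [538.5  46.9   5.6] F [ 0.5 -0.3 -0.3] w 31.1mm
t 11.4 tcp [538.4  46.9   5.7] F [-0.1  0.6 -0.1] w 50.6mm
[(0.95, [226, 260, 281, 332]), (0.73, [234, 206, 308, 223])]
t 13.2 tcp [ 488.6 -228.5   73.7] F [-0.  -0.3 -0.5] w 50.2mm
```

View pics/laidc.png

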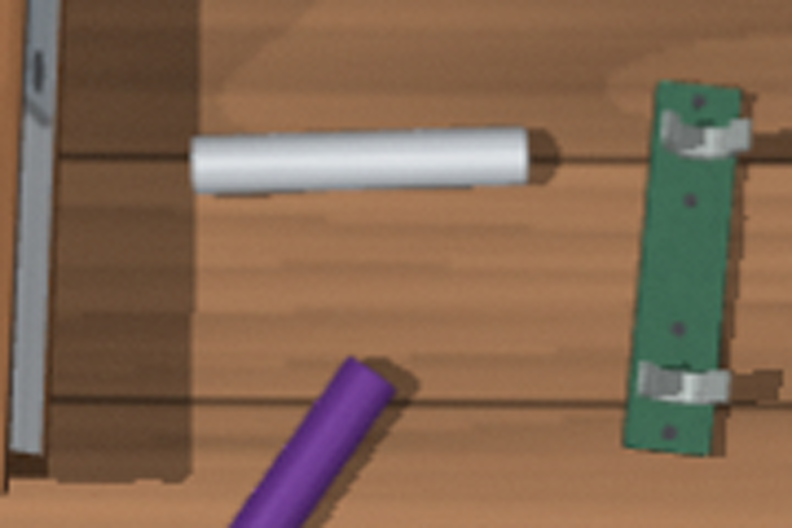

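The tube lies flat and released at crop pixels (192–528, 160), clear of the purple one. Next I measure its middle and take it there.

Run:
```python
from h import *
o=status.get_obs(); bot.move_l(np.array(o["tcp_pos"])+[0,0,90],vel=200)
f=cams.grab_frame("top"); m=mask(f,(228,202,316,228),(0,0,130),(179,40,255))
p=np.argwhere(m)[:,::-1]; w=plane(f,p,16)[:,:2].astype(np.float32)
r=cv2.minAreaRect(w); print([np.round(v,1) for v in r],"mean",w.mean(0))
cs=range(p[:,0].min()+3,p[:,0].max()-3)
v=plane(f,[(c,np.argwhere(m[:,c]).mean()) for c in cs],16); k=np.polyfit(v[:,1],v[:,0],1)
cy=r[0][1]; cx=np.polyval(k,cy); a=-np.arctan(k[0]); print("centre",cx,cy,"jaw yaw deg",np.degrees(a))
assert abs(max(r[1])-180)<8 and abs(min(r[1])-32)<6 and abs(cx-530)<25
np.save("tube.npy",[cx,cy,a])
R=R_down(a); G=tcp((cx,cy,22),R)
bot.reach(G+[0,0,90],R); bot.move_l(G,R,vel=150); print(st())
hand.grip(0,60); print(st())
bot.move_l(G+[0,0,30],R,vel=100); bot.hold(0.2); print(st())
f=cams.grab_frame("side"); cv2.imwrite("pics/re.png",cv2.resize(f["color"][130:330,180:460,::-1],None,fx=2.8,fy=2.8))
for a2 in (84.13,-95.87):
    R=R_down(np.radians(a2)); q=kin.ik(tcp((480.7,-57.5,80),R),R); print(a2,None if q is None else np.round(q,2))
```

```text
[array([537.9, 118.4]), array([ 30.8, 182.5]), np.float64(2.1)] mean [537.7233   117.478485]
centre 537.7430425893599 118.41171264648438 jaw yaw deg 2.031164205805454
t 15.9 tcp [538.3 118.1   3.8] F [ 0.5 -0.5 -0.7] w 50.3mm
t 16.3 tcp [538.3 118.6   4.1] F [ 0.  -1.   6.5] w 31.2mm
t 17.0 tcp [537.2 118.3  32.7] F [ 0.1 -0.5 -1.8] w 30.9mm
84.13 [-0.12  0.35  2.05 -0.    0.73 -1.59]
-95.87 [-0.12  0.35  2.05 -0.    0.73  1.55]
```

View pics/re.png

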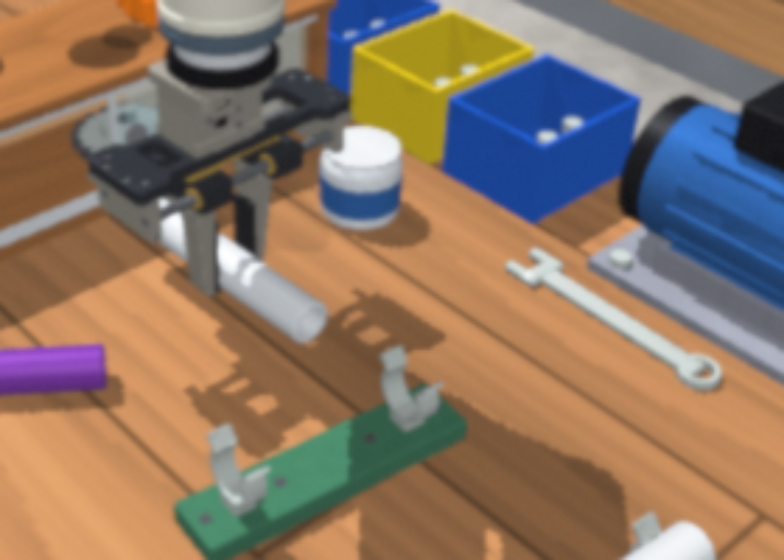

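The tube is held level by its middle. I'll carry it above the empty clips and check alignment in the top image before pressing.

Run:
```python
from h import *
o=status.get_obs(); p=np.array(o["tcp_pos"]); R0=np.array(o["ee_rot"])
bot.move_l([p[0],p[1],90],R0,vel=120)
a=np.radians(-5.87); R=R_down(a+np.pi/2)
bot.reach([480.7,-57.6,90],R); bot.hold(0.3); print(st())
o=status.get_obs(); print("yaw",np.degrees(np.arctan2(o["ee_rot"][1][0],o["ee_rot"][0][0])).round(2))
f=cams.grab_frame("top"); cv2.imwrite("pics/above.png",cv2.resize(f["color"][170:310,270:450,::-1],None,fx=4,fy=4,interpolation=cv2.INTER_CUBIC))
ax=np.array([np.cos(a),np.sin(a),0]); c=np.array([480.7,-57.6,102])
print("expected tube ends px",proj(f,[c+90*ax,c-90*ax]).round(1).tolist(),"clips",proj(f,[c-[0,0,102-44]+66*ax,c-[0,0,58]-66*ax]).round(1).tolist())
g=cams.grab_frame("side"); print("side expected ends",proj(g,[c+90*ax,c-90*ax]).round(1).tolist())
cv2.imwrite("pics/aboves.png",cv2.resize(g["color"][170:350,220:460,::-1],None,fx=3.2,fy=3.2,interpolation=cv2.INTER_CUBIC))
```

```text
t 19.5 tcp [480.8 -57.4  90. ] F [ 0.9 -0.1 -1.4] w 31.1mm
yaw 84.14
expected tube ends px [[353.2, 195.6], [346.4, 276.4]] clips [[348.9, 210.7], [344.0, 267.0]]
side expected ends [[339.7, 239.1], [252.5, 278.7]]
```

View pics/above.png

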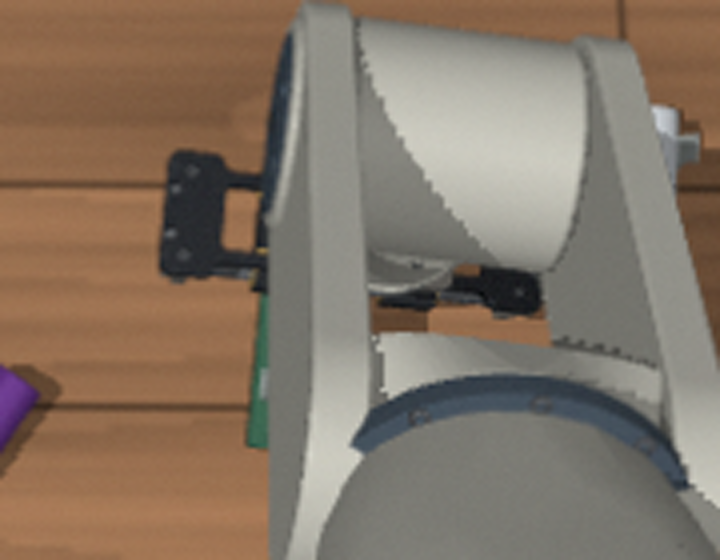

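View pics/aboves.png

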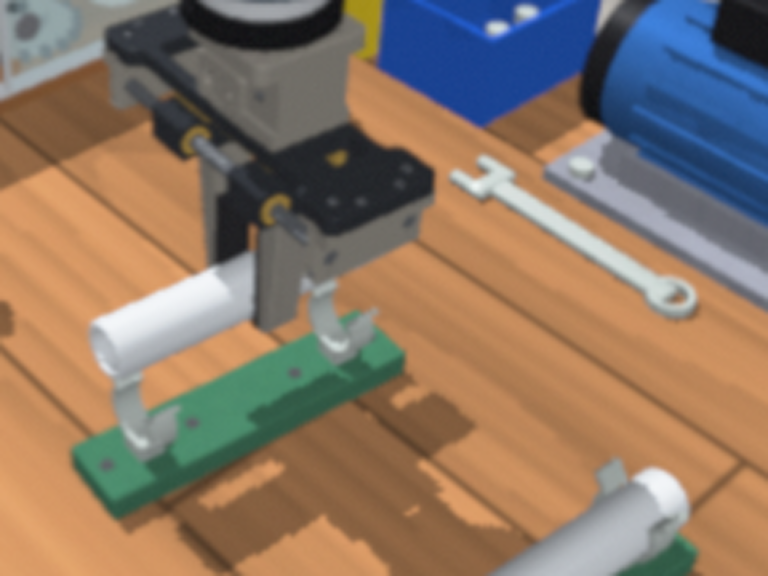

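The top view is mostly hidden by the arm. The side view shows the near tube end at crop pixel (107, 347) against a predicted (104, 348), so the alignment is good. I'll press down in small steps, watching the force.

Run:
```python
from h import *
R=R_down(np.radians(-5.87+90))
bot.move_l([480.7,-57.6,58],R,vel=100); print(st())
for z in (54,51,48,46,44,42,40,38,36,34,32.5,31.5):
    bot.move_l([480.7,-57.6,z],R,vel=30); o=status.get_obs(); print(z,o["tcp_pos"][2].round(1),np.round(o["force"],1),np.round(o["torque"],2))
    if o["force"][2]>45 or np.hypot(*o["force"][:2])>25: print("stop"); break
print(st())
g=cams.grab_frame("side"); cv2.imwrite("pics/pressed.png",cv2.resize(g["color"][190:350,220:420,::-1],None,fx=3.7,fy=3.7,interpolation=cv2.INTER_CUBIC))
```

```text
t 20.1 tcp [480.5 -57.6  57.9] F [ 0.4 -0.2 -1.3] w 30.6mm
54 54.2 [ 0.1 -0.8 -1.3] [ 0.01 -0.18  0.01]
51 51.2 [ 1.8  2.8 -0.2] [ 0.51 -0.44 -0.07]
48 48.2 [3.7 2.9 0.8] [ 0.59 -0.62 -0.08]
46 46.3 [3.7 3.3 2.2] [ 0.63 -0.71 -0.07]
44 44.2 [3.5 3.4 2. ] [ 0.67 -0.84 -0.08]
42 42.1 [3.9 4.1 1.3] [ 0.69 -0.85 -0.13]
40 39.9 [4.  4.3 0.7] [ 0.74 -0.83 -0.05]
38 37.6 [ 4.   4.6 -0.9] [ 0.76 -0.77 -0.05]
36 35.3 [ 2.9  5.  -4.4] [ 0.78 -0.59 -0.12]
34 33.2 [ 1.9  4.5 -6.3] [ 1.01 -0.37 -0.09]
32.5 32.3 [-0.1  2.4 -1.6] [ 0.44 -0.06 -0.11]
31.5 32.0 [-3.2  2.7  7.2] [ 0.39  0.47 -0.12]
t 23.1 tcp [480.4 -57.7  32. ] F [-3.2  2.7  7.2] w 30.9mm
```

The force shows the clips snapping shut, pulling down at about −6 N, and then a positive stop at tcp z=32, which puts the tube at about 44 mm. I'll give one light push more, let go, retreat and look.

Run:
```python
from h import *
R=R_down(np.radians(-5.87+90))
bot.move_l([480.7,-57.6,30.7],R,vel=20); print(st())
bot.move_l([480.6,-57.6,31.8],R,vel=20); print(st())
hand.grip(0.6); print(st())
o=status.get_obs(); p=np.array(o["tcp_pos"])
bot.move_l(p+[0,0,110],vel=150)
q=list(status.get_obs()["joint_pos"]); q[0]+=0.9; q[1]-=0.3; bot.move_joints(q); print(st())
f=cams.grab_frame("top"); im=f["color"]
m=mask(f,(322,190,368,290),(0,0,120),(179,45,255)); P=np.argwhere(m)[:,::-1]
w=plane(f,P,44)[:,:2].astype(np.float32); r=cv2.minAreaRect(w); print([np.round(v,1) for v in r],len(P))
cs=range(P[:,1].min()+3,P[:,1].max()-3); v=plane(f,[(np.median(np.argwhere(m[y])),y) for y in cs],44)
k=np.polyfit(v[:,0],v[:,1],1); print("axis yaw",np.degrees(np.arctan(k[0])).round(2),"y@480.7",np.polyval(k,480.7).round(1))
g=cams.grab_frame("side")
a=np.radians(-5.87); ax=np.array([np.cos(a),np.sin(a),0]); c=np.array([480.7,-57.6,44])
print("exp ends side",proj(g,[c+90*ax,c-90*ax]).round(1).tolist(),"top",proj(f,[c+90*ax,c-90*ax]).round(1).tolist())
A=cv2.resize(im[185:295,300:400,::-1],(400,440),interpolation=cv2.INTER_CUBIC); B=cv2.resize(g["color"][230:340,232:362,::-1],(400,338),interpolation=cv2.INTER_CUBIC)
o=np.zeros((440,800,3),np.uint8); o[:,:400]=A; o[:338,400:]=B; cv2.imwrite("pics/final.png",o)
```

```text
t 23.4 tcp [480.5 -57.7  31.9] F [-7.2  2.6 19.2] w 30.6mm
t 23.7 tcp [480.7 -57.7  32. ] F [-1.6  1.7  5.1] w 30.6mm
t 24.2 tcp [480.6 -57.7  31.7] F [-0.1 -0.   0.3] w 55.1mm
t 26.8 tcp [360.7 356.2 290.3] F [ 0.3  0.2 -0.2] w 55.0mm
[array([483.2, -59.8]), array([ 47.1, 184.2]), np.float64(84.1)] 1137
axis yaw -5.94 y@480.7 -58.2
exp ends side [[337.0, 263.6], [253.6, 303.9]] top [[349.7, 200.7], [343.1, 277.5]]
```

View pics/final.png

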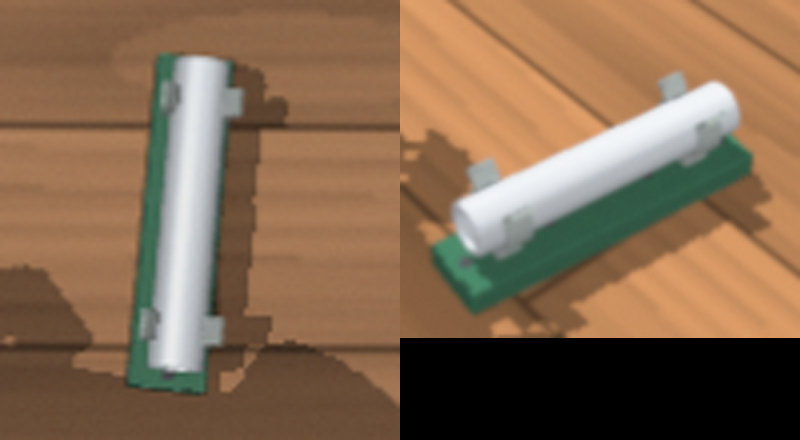

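Final view: the tube sits in both clips with its ends about even, within about 1–3 mm of the clip mid-point. The near end face is at composite (470, 228) against a predicted (466, 227), so it is at the right height. Its yaw is −5.94° against −5.87° for the batten. Handing in.

Run:
```python
from h import *
f=cams.grab_frame("top")
for n in ("tube_center","tin","wrench","cap"): print(n,[(round(d["score"],2),[round(v) for v in d["box"]]) for d in cams.look_for(n,"top")][:3])
print(workorder.job_done(), st())
```

```text
tube_center [(0.74, [333, 200, 354, 280]), (0.73, [225, 260, 279, 332])]
tin [(0.76, [246, 130, 272, 162])]
wrench [(0.93, [312, 123, 389, 140])]
cap [(0.69, [132, 106, 191, 169])]
the job is handed in; nothing more can be done
the job is handed in; nothing more can be done
```

The loose tube is snapped into the formerly empty clips and released, and the job is handed in. The clock was about 27 s of the 51 s allowed. No verdict was reported.

I drew the tube out by its end and laid it flat on the bench. I then let go (hold of 0.4 s), took it again by the middle, and pressed it straight down into the clips.

**Last checks:**
- **Seating:** the force showed the snap and then a firm stop, with the tube centre at about 44 mm. The side view puts the near end within about 1–2 pixels of where it should be.
- **Alignment:** the axis differs from the batten's by about 0.1°, and the sideways offset is about 0.6 mm. Along the axis the tube is about 1–3 mm from the mid-point.
- **Other things:** the tin and wrench boxes moved at most about 2 pixels, so they stayed put. The cap was found on the cabinet, but I had no earlier box to compare it with. The purple look-alike is where it was.

**Less certain:**
- The rough outline fit of the seated tube came out 47 mm wide because it took in the clip lips. I used the midline fit and the picture instead.
- I did not measure the second tube at the end. The network did not list it in the last top picture, and I do not believe it was touched. At one point the gripper passed close above it, by an estimated 10 mm, with no force showing where that move stopped.
- I did not check the sleeve and sprocket at the end. The arm never entered the cabinet.

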